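Set the ventilation gaps between rail-mounted modules with a hooked spacing gauge

TASK

Set equal ventilation gaps in the row on the tilted mounting plate with the hooked spacing gauge: hook it over the white module next to the grey power supply and draw that module towards the supply until the gauge's spacer block just stops against the supply, then step the gauge on and set the second white module against the first in the same way, without shoving the first one along. Then stand the gauge back on its legs in the black tray, let go, and leave the other tools alone.

Things in the scene. Friction and masses are not known exactly. Their poses are not given: they have to be found in the camera images.
- gauge: Orange spacing gauge, an upside-down U with a black grip: 68 mm long (y), 44 wide (x), 79 high, 0.11 kg. Origin: level with the leg tips, under the grip's centre, midway between the legs; z up. 42 mm between the legs, to drop over a 36 mm module. In use its axes lie along the modules', its block (+y) towards the supply. At first it stands in the tray, its y within 0.7 rad of world y
- gauge_grip (a point): Grasp point on the gauge, 63 mm above its origin: the black grip is 40 mm (x) by 24 mm (y), z = 41 to 79 mm; pinch it across y, on the 24 mm. Under it the bridge spans z = 34 to 42 mm, y = -29 to +39 mm
- gauge_block (a point): Outer (+y) face of the gauge's spacer block, the thick leg: y = +21 to +39 mm, z = 0 to 34 mm from the gauge's origin, tip fully rounded (radius 9 mm)
- gauge_hook (a point): Inner (+y) face of the gauge's hook, the thin leg: y = -29 to -21 mm, z = 0 to 34 mm from the gauge's origin, tip rounded (radius 4 mm). It is 60 mm from the block's outer face, so a 36 mm module drawn up by it ends 24 mm from its neighbour
- tray: Shallow black plastic tray, fixed, 120 mm (x) by 140 mm (y), rim 16 mm high, walls and floor 4 mm. Origin: centre of the underside; z up. The gauge standing in it has its origin 4 mm above the tray's
- psu: Grey power supply, black front, fixed at the left end of the row: 54 mm wide (y), 90 mm (x), 62 mm front to foot. Origin: centre of the front face. x up the plate's slope, y along the rail to the left, z out of the front, 30 degrees from vertical, tipped towards the robot. The front part is 45 mm (x), then shoulders 22 mm down; flat sides. Wiring ducts lie 30 mm or more behind the fronts
- relay_a: White module, green front, beside the supply: 36 mm wide (y), else shaped like it, fronts level, same axes. Origin: centre of the front face. Slides only along the rail (y), moved by about 4 N (8 N with a neighbour shoved along), and stays where left. Gap to the supply 36 to 54 mm at first; 24 mm when set: origins 69 mm apart along y
- relay_b: Second white module with a green front, the same as relay_a and next in the row: gap to relay_a 34 to 74 mm at first; 24 mm when set: origins 60 mm apart along y
- cutters: Red-handled side cutters lying on the bench, 123 mm long; bystander. Origin: centre of the underside
- needle_pliers: Blue-handled needle-nose pliers lying on the bench, 141 mm long; bystander. Origin: centre of the underside
- multimeter: Yellow and grey multimeter lying on the bench, 142 x 72 x 50 mm; bystander. Origin: centre of the underside

How it is judged:
By the outcome, as a careful person would: the job done as asked, in the order asked, and still so for the second after the job is handed in, with the robot touching nothing.
It also fails if it takes over 53 s, if anything falls off the work surface, if the arm or the gripper's body presses on something with over 40 N, if the wrist force passes 120 N, or if a joint passes its speed limit or range.

ROBOT

A 6-joint arm with a two-finger parallel gripper is mounted at the origin on a cart in front of the work surface, level with it; the furniture and walls round the work are solid. World frame = base frame: x ahead of the robot, y to its left, z up, the work surface at z = 0. Lengths are in m, angles in rad, forces in N, time in s.
With the tool pointing down it reaches from about 0.3 to 1 m from the base axis. Payload 5.1 kg.
Tool frame: the origin (TCP) lies at the centre of the arm's flange, where the gripper is bolted on; the fingertips stand 190 mm ahead of it and the grasp point (between the pads) lies 171 mm ahead of it; z points along the fingers, y is the line along which they close (so a half turn about z gives the same grasp; the last joint's range is limited). The gripper opens to 95 mm and grips with 3 to 60 N. Pads are 20 mm wide; open, the fingers measure 119 mm over their backs; the gripper's body (75 mm by 180 mm) begins 59 mm behind the grasp point.
Start: joints at [1.021, 0.124, 1.65, -0, 1.367, -0.083], TCP at [0.293, 0.58, 0.405] pointing down, gripper open.
Joint ranges: [-2.61, 2.61], [-1.02, 2.33], [0.03, 2.71], [-1.35, 4.49], [0.32, 2.68], [-2.91, 2.91]. Speed limits (rad/s): [2.57, 2.57, 3.14, 3.14, 3.14, 3.14].

INTERFACE

Orientations are given as [roll, pitch, yaw] about the fixed x, y, z axes, in that order (R = Rz(yaw) Ry(pitch) Rx(roll)).
In Python, from workcell import observe, get_image, finish_job gives the robot as it stands.
- The arm moves only by the tool jog_arm, never from a script. Its argument "rows" is a list of rows, each a list of 7 numbers: the shift along the tool's x, y, z in parts of the range, where 1.0 means 600 mm, then the turn, a rotation vector about the tool's x, y, z in normalised numbers (1 is 90 degrees), then the opening, from -1 (shut) to 1 (fully open). In form: [[x, y, z, ax, ay, az, grip], ...]. A call has 1 to 5 rows; each row is the pose to reach, as a shift and turn from the pose commanded when the call began, along the tool's axes at that moment; what a row does not reach only later rows make up. A row lasts 1/8 s, in which the tool goes at most 62.5 mm and 10.7 degrees, less where a joint would pass 70% of its speed; a pose out of reach is approached as far as the arm can. Shift and turn numbers lie between -1 and 1, and a call with a number outside is refused. A call with a gripper value outside its range is refused whole. The fingers move at their own pace and stop on an object; the grip force is fixed at half the most. Time passes only in rows, so rows that repeat a pose let the fingers close. It gives the time, the measured TCP pose, the force, the opening and the grip force at its end, in the units of the state.
- observe(): the state, without advancing time (a new reading comes with each control period).
- get_image(name): name is "scene" or "top"; returns a dict with "pixels" (400x640x3 uint8, red, green, blue), "K" (3x3 intrinsics, pixels), "rvec" (rotation vector, rad) and "tvec" (3), from world to camera coordinates, as OpenCV has them. Camera axes: x right, y down, z forward; pixel columns grow to the right and rows downward; lengths in m; the calibration is good to about 2 mm. A picture is of the moment at which its call begins. There is no depth.
- finish_job(): hands the job in; it is judged then, once.
The state is a dict: "time": time; "joint_pos": joint angles; "dq": joint speeds; "effort": joint torques, N m; "position": TCP position; "tcp_rot": TCP orientation; "ft_force": force on the tool from outside, world axes, zero at the start; "ft_torque": the same for the moment, N m; "gripper_width": opening from 0.0 (shut) to 1.0 (fully open); "grasp_force": force on a finger pad.
Only numpy, scipy, OpenCV 4.12 (cv2) and the standard library are available. Lean on these libraries where they do the work, as an engineer would, in place of code of your own. Each camera call takes 0.05 s, during which the arm holds its last target. There are 200 camera calls.

## Working session

There is one attempt and no reset: what is moved stays moved. The work goes in short steps, Python scripts to look and compute and a tool call to move; the robot and the scene stay as the last step left them, time stands still between calls to the robot, and variables do not carry over. Pictures are saved under pics/ and viewed, at most 10 in all, crops included, and the job is handed in when it is done.

Besides the shell and the picture viewer there is one more tool, called by a JSON object that holds its "op" and its "data". jog_arm: Moves the arm, as the interface text tells. Its arguments: {"type":"object","properties":{"rows":{"type":"array"}},"required":["rows"]}

```bash
mkdir -p pics; cat > h.py <<'E'
import numpy as np,cv2
from scipy.spatial.transform import Rotation as Rn
from workcell import observe,get_image
def save(n,f):
    im=get_image(n); cv2.imwrite('pics/'+f+'.png',im['pixels'][:,:,::-1]); np.savez('pics/'+f+'.npz',**im); return im
def cam(f):
    d=np.load('pics/'+f+'.npz'); return d['K'],Rn.from_rotvec(d['rvec'].ravel()).as_matrix(),d['tvec'].ravel()
def ray(f,u,v):
    K,R,t=cam(f); return -R.T@t, R.T@np.linalg.inv(K)@np.array([u,v,1.])
def onz(f,u,v,z):
    c,d=ray(f,u,v); return c+d*(z-c[2])/d[2]
def proj(f,P):
    K,R,t=cam(f); q=(K@(R@np.atleast_2d(P).T+t[:,None])).T; return q[:,:2]/q[:,2:]
E
python3 - <<'E'
from h import *
for n in('scene','top'):
    save(n,n+'0');K,R,t=cam(n+'0');print(K,-R.T@t,R)
print(observe())
E
```

```text
[[461.84309209   0.         318.43659677]
 [  0.         461.84309209 192.74833293]
 [  0.           0.           1.        ]] [ 0.07600392 -0.52412815  1.00038846] [[ 0.85983324 -0.51057406 -0.00096418]
 [-0.35675914 -0.59944785 -0.71650903]
 [ 0.36525295  0.61642226 -0.69757715]]
[[456.37067556   0.         318.40214921]
 [  0.         456.37067556 198.97364194]
 [  0.           0.           1.        ]] [0.46395091 0.26805927 1.40663208] [[ 0.00771133 -0.99995677 -0.00519537]
 [-0.99923474 -0.00750632 -0.03838727]
 [ 0.03834661  0.00548741 -0.99924943]]
{'time': 0.1, 'joint_pos': array([ 1.02140132e+00,  1.24443489e-01,  1.65154110e+00, -2.32891709e-05,
        1.36748940e+00, -8.25762354e-02]), 'dq': array([-0.00347418, -0.00269693, -0.00147334,  0.00030993,  0.0012048 ,
       -0.00257128]), 'effort': array([ 7.08620719e-04, -4.18881083e+01, -3.61097145e+01,  7.76994671e-02,
        4.61444969e-02, -4.01428224e-05]), 'position': array([0.2924274 , 0.58025325, 0.40360513]), 'tcp_rot': array([-3.13971585e+00, -1.32454021e-04,  2.67477848e+00]), 'ft_force': array([-0.82726198,  0.13221275, -0.86117397]), 'ft_torque': array([-0.01504081, -0.0256649 , -0.00992981]), 'grasp_force': 0.0, 'gripper_width': 0.9987198113887296}
```

View pics/scene0.png

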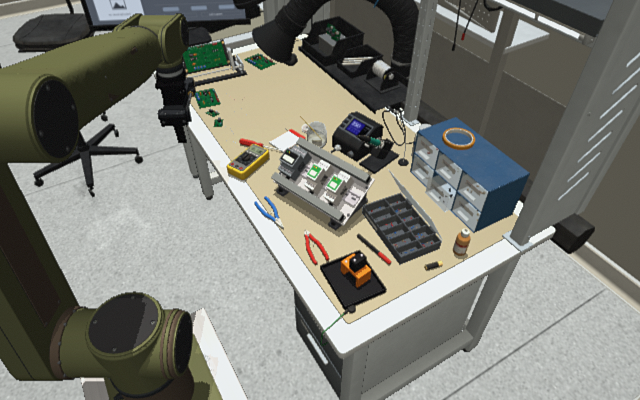

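View pics/top0.png

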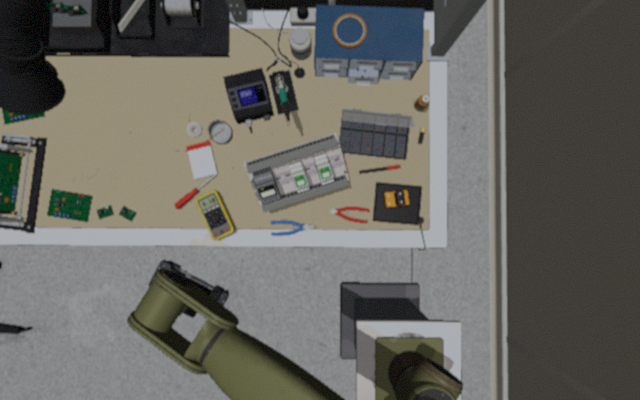

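```bash
python3 - <<'E'
from h import *
t=cv2.imread('pics/top0.png');s=cv2.imread('pics/scene0.png')
cv2.imwrite('pics/t1.png',cv2.resize(t[130:214,242:356],None,fx=7,fy=7,interpolation=2))
cv2.imwrite('pics/s1.png',cv2.resize(s[135:235,265:380],None,fx=6,fy=6,interpolation=2)[:600])
a=cv2.resize(t[176:230,366:430],None,fx=6,fy=6,interpolation=2);b=cv2.resize(s[240:314,315:390],None,fx=5.2,fy=5.2,interpolation=2)
o=np.zeros((400,800,3),np.uint8);o[:a.shape[0],:a.shape[1]]=a;o[:b.shape[0],400:400+b.shape[1]]=b[:400]
cv2.imwrite('pics/g1.png',o)
E
```

```text
(no output)
```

View pics/t1.png

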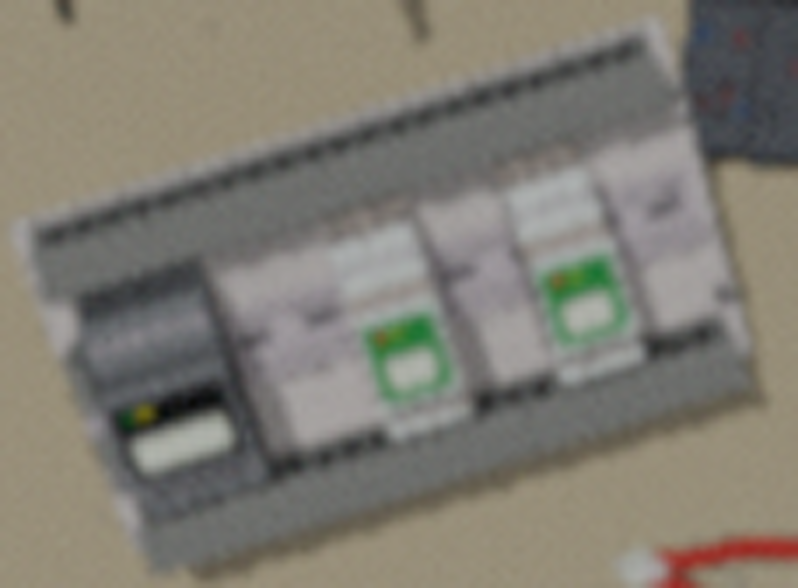

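View pics/s1.png

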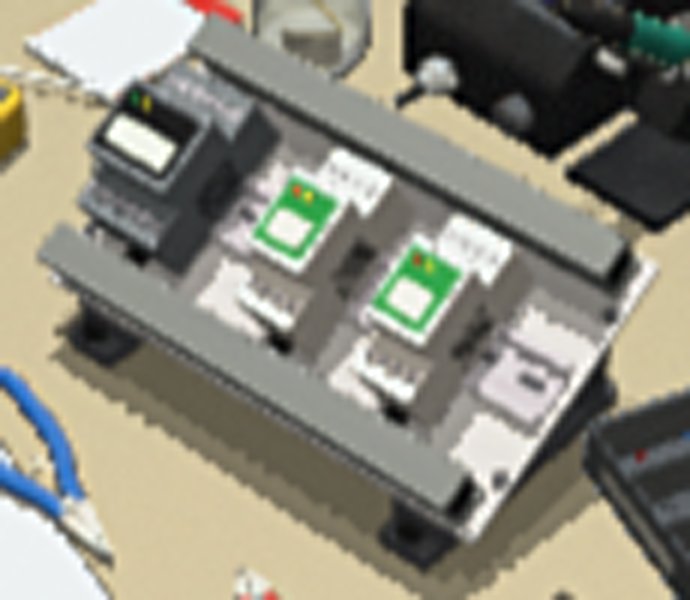

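View pics/g1.png

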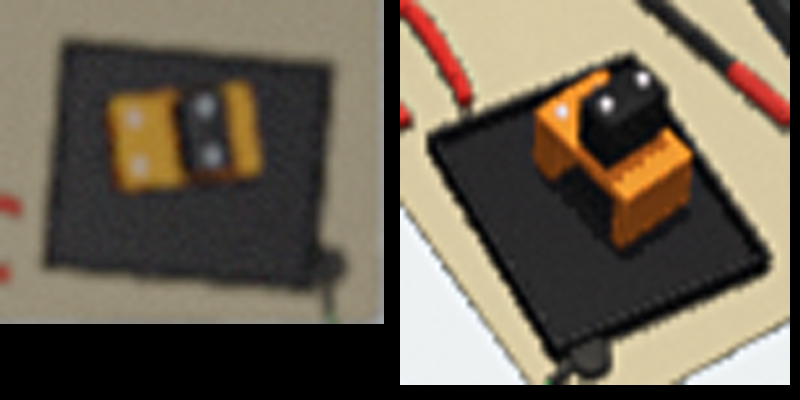

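```bash
cat > fit.py <<'E'
from h import *
from scipy.optimize import least_squares
import sys
def picks(l,z,ou,ov): return [((u+.5)/z-.5+ou,(v+.5)/z-.5+ov) for u,v in l]
def green(f):
    im=cv2.imread('pics/'+f+'.png'); h=cv2.cvtColor(im,cv2.COLOR_BGR2HSV)
    m=cv2.inRange(h,(45,110,60),(80,255,255))
    n,l,s,c=cv2.connectedComponentsWithStats(m)
    out=[]
    for i in range(1,n):
        x,y=c[i]
        if s[i,4]>25 and 270<x<370 and 140<y<210:
            hull=cv2.convexHull(np.argwhere(l==i)[:,::-1].astype(np.int32))
            k=np.zeros(l.shape,np.uint8);cv2.fillConvexPoly(k,hull,1)
            M=cv2.moments(k,True); out.append((M['m10']/M['m00'],M['m01']/M['m00'],M['m00']))
    return sorted(out)
def rowR(psi): return (Rn.from_euler('z',psi)*Rn.from_euler('y',-30,degrees=True)).as_matrix()
def tri(obs):
    r=lambda X: np.concatenate([proj(f,X)[0]-uv for f,uv in obs])
    s=least_squares(r,[.45,.2,.1]); return s.x,s.fun
E
python3 - <<'E'
from fit import *
gs,gt=green('scene0'),green('top0');print(gs,gt)
P=[]
for a,b in zip(gs,gt):
    x,r=tri([('scene0',a[:2]),('top0',b[:2])]);P.append(x);print('green',x.round(4),r.round(2))
d=P[0]-P[1];print(d,np.linalg.norm(d),'psi',np.arctan2(-d[0],d[1]))
c=picks([(108,97),(118,190),(252,82),(262,178)],6,366,176)
W=np.array([onz('top0',*p,.046) for p in c]);print(W.round(4),'bridge c',W.mean(0))
y=(W[0]+W[1]-W[2]-W[3]);x=W[0]+W[2]-W[1]-W[3];print('len',np.linalg.norm(y)/2,'wid',np.linalg.norm(x)/2,'yaw y',np.arctan2(-y[0],y[1]),'yaw x',np.arctan2(x[1],x[0]))
dt=picks([(206,104),(210,156)],6,366,176);ds=picks([(242,79),(206,104)],5.2,315,240)
for a,b in zip(ds,dt): x,r=tri([('scene0',a),('top0',b)]);print('dot',x.round(4),r.round(2), onz('top0',*b,.083).round(4),onz('scene0',*a,.083).round(4))
t=picks([(65,42),(332,66),(312,288),(45,266)],6,366,176)
print('tray',np.array([onz('top0',*p,.016) for p in t]).round(4))
E
```

```text
[(313.8235294117647, 170.94117647058823, 102.0), (333.82142857142856, 182.83035714285714, 112.0)] []Traceback (most recent call last):
  File "<stdin>", line 6, in <module>
IndexError: list index out of range
```

```bash
python3 - <<'E'
from fit import *
gs=green('scene0')
im=cv2.imread('pics/top0.png').astype(int);g=im[:,:,1]-np.maximum(im[:,:,0],im[:,:,2])
gt=[]
for (u0,u1) in ((293,309),(317,334)):
    m=np.argwhere(g[155:195,u0:u1]>25)[:,::-1]+[u0,155]; 
    hull=cv2.convexHull(m.astype(np.int32));k=np.zeros((400,640),np.uint8);cv2.fillConvexPoly(k,hull,1);M=cv2.moments(k,True)
    gt.append((M['m10']/M['m00'],M['m01']/M['m00'],M['m00']))
hand=[np.mean(picks(l,7,242,130),0) for l in ([(366,328),(432,312),(455,388),(385,405)],[(540,270),(608,252),(630,330),(558,348)])]
print(gs,gt,hand)
P=[]
for a,b in zip(gs,hand):
    x,r=tri([('scene0',a[:2]),('top0',b[:2])]);P.append(x);print('green',x.round(4),r.round(2))
d=P[0]-P[1];print(d,np.linalg.norm(d),'psi',np.arctan2(-d[0],d[1]))
c=picks([(108,97),(118,190),(252,82),(262,178)],6,366,176)
W=np.array([onz('top0',*p,.046) for p in c]);print(W.round(4),'bridge c',W.mean(0))
y=(W[0]+W[1]-W[2]-W[3]);x=W[0]+W[2]-W[1]-W[3];print('len',np.linalg.norm(y)/2,'wid',np.linalg.norm(x)/2,'yaw y',np.arctan2(-y[0],y[1]),'yaw x',np.arctan2(x[1],x[0]))
dt=picks([(206,104),(210,156)],6,366,176);ds=picks([(242,79),(206,104)],5.2,315,240)
for a,b in zip(ds,dt): x,r=tri([('scene0',a),('top0',b)]);print('dot',x.round(4),r.round(2), onz('top0',*b,.083).round(4),onz('scene0',*a,.083).round(4))
t=picks([(65,42),(332,66),(312,288),(45,266)],6,366,176)
print('tray',np.array([onz('top0',*p,.016) for p in t]).round(4))
# duct long edges for yaw: top-view back duct / front duct
for l in ([(40,235),(650,40)],[(160,570),(760,400)]):
    q=[onz('top0',*p,.1) for p in picks(l,7,242,130)];e=q[0]-q[1];print('duct psi',np.arctan2(-e[0],e[1]))
E
```

```text
[(313.8235294117647, 170.94117647058823, 102.0), (333.82142857142856, 182.83035714285714, 112.0)] [(299.6695652173913, 180.50434782608696, 115.0), (324.92792792792795, 172.34234234234233, 111.0)] [array([300.07142857, 180.75      ]), array([325.        , 172.42857143])]
green [0.5641 0.3265 0.1319] [-0.24  0.02  0.11 -0.21]
green [0.5879 0.257  0.1302] [-0.12  0.01  0.06 -0.11]
[-0.02374406  0.06950578  0.00164451] 0.07346794105995194 psi 0.3291834324809684
[[0.5392 0.0812 0.046 ]
 [0.493  0.0762 0.046 ]
 [0.5472 0.0097 0.046 ]
 [0.4995 0.0048 0.046 ]] bridge c [0.51971435 0.04297793 0.046     ]
len 0.07184225805055323 wid 0.04722131605522576 yaw y 0.10109486358523934 yaw x 0.10645909490292
dot [0.5338 0.0394 0.0848] [ 0.07 -0.01 -0.04  0.07] [0.5341 0.039  0.083 ] [0.5345 0.0406 0.083 ]
dot [0.51   0.0366 0.0841] [-0.35  0.04  0.2  -0.35] [0.509 0.037 0.083] [0.5113 0.0369 0.083 ]
tray [[ 0.5687  0.099   0.016 ]
 [ 0.5575 -0.0366  0.016 ]
 [ 0.4447 -0.0264  0.016 ]
 [ 0.4548  0.1089  0.016 ]]
duct psi 0.3179748710414149
duct psi 0.2838514013119134
```

```bash
cat > plan.py <<'E'
from fit import *
def gaugeR(psi,tilt=0): # gauge axes
    return rowR(psi) if tilt else Rn.from_euler('z',psi).as_matrix()
def tool(G,o,h=.063): # tool pose for gauge axes G at origin o, grasp h above
    R=np.column_stack([-G[:,0],G[:,1],-G[:,2]]); return R,np.asarray(o)+G[:,2]*(h+.171)
def plan(R,p):
    s=observe();R0=Rn.from_euler('xyz',s['tcp_rot']).as_matrix()
    print('shift',(R0.T@(p-s['position'])*1000).round(1),'rot',np.degrees(Rn.from_matrix(R0.T@R).as_rotvec()).round(2),'t',round(s['time'],2),'F',s['ft_force'].round(1))
E
python3 - <<'E'
from plan import *
R,p=tool(gaugeR(.105),[.521,.038,.004],.0645); print(p);plan(R,p+[0,0,.1])
E
```

```text
[0.521  0.038  0.2395]
shift [-448.2 -381.2   64.8] rot [ -0.1   -0.04 -32.76] t 0.1 F [-0.8  0.1 -0.9]
```

Units first: shifts go in shares of 600 mm and turns go in shares of 90 degrees. So -224 mm / 600 = -0.3733, -190 mm / 600 = -0.3167, -33 degrees / 90 = -0.3667.

{"op": "jog_arm", "data": {"rows": [[-0.3733,-0.3167,0.0533,0,0,-0.3667,1],[-0.3733,-0.3167,0.0533,0,0,-0.3667,1],[-0.3733,-0.3167,0.0533,0,0,-0.3667,1],[-0.3733,-0.3167,0.0533,0,0,-0.3667,1],[-0.3733,-0.3167,0.0533,0,0,-0.3667,1]]}}

```text
time: 0.72
position: [0.4073, 0.3078, 0.372]
tcp_rot: [-3.141, -0.001, -3.033]
ft_force: [0.4, 0.2, -0.2]
gripper_width: 1.002
grasp_force: 0.0
```

```bash
cat > g.py <<'E'
from plan import *
R,p=tool(gaugeR(.105),[.521,.038,.004],.0645); plan(R,p+[0,0,.06]); plan(R,p)
E
python3 g.py
```

```text
shift [ -83.8 -280.5   72.6] rot [-0.03 -0.03  0.21] t 0.72 F [ 0.4  0.2 -0.2]
shift [ -83.8 -280.5  132.6] rot [-0.03 -0.03  0.21] t 0.72 F [ 0.4  0.2 -0.2]
```

In the tool's units: -280 mm / 600 = -0.4667, -238 mm / 600 = -0.3967.

{"op": "jog_arm", "data": {"rows": [[-0.03,-0.1,0,0,0,0,1],[-0.06,-0.2,0,0,0,0,1],[-0.09,-0.3,0.0167,0,0,0,1],[-0.1183,-0.3967,0.0667,0,0,0,1],[-0.14,-0.4667,0.1217,0,0,0,1]]}}

```text
time: 1.35
position: [0.5218, 0.0387, 0.2999]
tcp_rot: [-3.141, 0.003, -3.033]
ft_force: [0.8, 0.8, -1.2]
gripper_width: 1.0
grasp_force: 0.0
```

{"op": "jog_arm", "data": {"rows": [[0,0,0,0,0,0,1],[0,0,0,0,0,0,1]]}}

```text
time: 1.6
position: [0.521, 0.0409, 0.2998]
tcp_rot: [3.141, -0.0, -3.033]
ft_force: [-0.0, 0.8, 0.3]
gripper_width: 1.005
grasp_force: 0.0
```

```bash
python3 g.py
```

```text
shift [ 0.3 -2.9  0.3] rot [ 0.03 -0.02  0.21] t 1.6 F [-0.   0.8  0.3]
shift [ 0.3 -2.9 60.3] rot [ 0.03 -0.02  0.21] t 1.6 F [-0.   0.8  0.3]
```

In the tool's units: 60 mm / 600 = 0.1, 58 mm / 600 = 0.0967.

{"op": "jog_arm", "data": {"rows": [[0,-0.0033,0.05,0,0,0,1],[0,-0.0033,0.0967,0,0,0,1],[0,-0.0033,0.1,0,0,0,1],[0,-0.0033,0.1,0,0,0,1]]}}

```text
time: 2.1
position: [0.5217, 0.0397, 0.2413]
tcp_rot: [-3.141, 0.002, -3.031]
ft_force: [0.3, 0.4, 0.6]
gripper_width: 1.0
grasp_force: 0.0
```

```bash
python3 g.py; python3 g.py
```

```text
shift [  0.8  -1.6 -58.2] rot [-0.01  0.13  0.33] t 2.1 F [0.3 0.4 0.6]
shift [ 0.9 -1.6  1.8] rot [-0.01  0.13  0.33] t 2.1 F [0.3 0.4 0.6]
shift [  0.8  -1.6 -58.2] rot [-0.01  0.13  0.33] t 2.1 F [0.3 0.4 0.6]
shift [ 0.9 -1.6  1.8] rot [-0.01  0.13  0.33] t 2.1 F [0.3 0.4 0.6]
```

In the tool's units: 1.5 mm / 600 = 0.0025, -1 mm / 600 = -0.0017.

{"op": "jog_arm", "data": {"rows": [[0,-0.0017,0.0025,0,0,0,1],[0,-0.0017,0.0025,0,0,0,0],[0,-0.0017,0.0025,0,0,0,-1],[0,-0.0017,0.0025,0,0,0,-1],[0,-0.0017,0.0025,0,0,0,-1]]}}

```text
time: 2.72
position: [0.5214, 0.0377, 0.2383]
tcp_rot: [3.142, 0.0, -3.033]
ft_force: [0.2, 0.5, 1.1]
gripper_width: 0.634
grasp_force: 0.0
```

{"op": "jog_arm", "data": {"rows": [[0,0,0,0,0,0,-1],[0,0,0,0,0,0,-1],[0,0,0,0,0,0,-1]]}}

```text
time: 3.1
position: [0.5214, 0.0378, 0.2382]
tcp_rot: [3.142, -0.0, -3.032]
ft_force: [-0.5, -0.1, -0.0]
gripper_width: 0.318
grasp_force: 0.0
```

```bash
python3 g.py; python3 -c "
from h import *
s=observe();print(s['gripper_width']*95,s['position'])"
```

```text
shift [  0.4   0.2 -61.3] rot [ 0.   -0.01  0.24] t 3.1 F [-0.5 -0.1 -0. ]
shift [ 0.3  0.2 -1.3] rot [ 0.   -0.01  0.24] t 3.1 F [-0.5 -0.1 -0. ]
30.169826230101474 [0.52136903 0.03779173 0.23819598]
```

{"op": "jog_arm", "data": {"rows": [[0,0,0,0,0,0,-1],[0,0,0,0,0,0,-1],[0,0,0,0,0,0,-1],[0,0,0,0,0,0,-1]]}}

```text
time: 3.6
position: [0.5214, 0.0378, 0.2382]
tcp_rot: [3.142, -0.0, -3.032]
ft_force: [0.3, 0.8, 0.1]
gripper_width: 0.253
grasp_force: 29.9
```

```bash
python3 -c "
from h import *
s=observe();print(s)"
```

```text
{'time': 3.6, 'joint_pos': array([-3.03659109e-02,  1.09398973e-02,  2.06786141e+00,  6.41146212e-05,
        1.06283205e+00, -1.71031196e+00]), 'dq': array([-0.00066742, -0.00113828,  0.00014457, -0.00036652,  0.00085761,
       -0.00020933]), 'effort': array([-1.97546426e-01, -3.18689990e+01, -3.13196683e+01, -1.42755434e-01,
        9.91961919e-02, -1.58478291e-03]), 'position': array([0.52138363, 0.03779329, 0.23822796]), 'tcp_rot': array([ 3.14153152e+00, -3.25211795e-05, -3.03247412e+00]), 'ft_force': array([0.34072963, 0.84698572, 0.05520092]), 'ft_torque': array([ 0.13753951,  0.02605154, -0.02301753]), 'grasp_force': 29.94314432144165, 'gripper_width': 0.2533266475237164}
```

{"op": "jog_arm", "data": {"rows": [[0,0,-0.0333,0,0,0,-1],[0,0,-0.1333,0,0,0,-1],[0,0,-0.2167,0,0,0,-1],[0,0,-0.2167,0,0,0,-1]]}}

```text
time: 4.1
position: [0.5226, 0.0377, 0.3739]
tcp_rot: [-3.14, 0.01, -3.032]
ft_force: [0.4, -0.6, -0.7]
gripper_width: 0.251
grasp_force: 29.9
```

```bash
cat > a.py <<'E'
from plan import *
import sys
# usage: a.py A|B height_of_tips_above_front(mm) [yoff]
PSI=.315; A=np.array([.5641,.3265,.1319]);B=np.array([.5879,.2570,.1302])
C={'A':A,'B':B}[sys.argv[1]];G=gaugeR(PSI,1)
R,p=tool(G,C+G[:,2]*float(sys.argv[2])/1e3+G[:,1]*(float(sys.argv[3])/1e3 if len(sys.argv)>3 else 0),.0632)
plan(R,p);s=observe();print(s['joint_pos'].round(2),s['gripper_width'].round(3))
R0=Rn.from_euler('xyz',s['tcp_rot']).as_matrix();g=s['position']+R0[:,2]*(.171+.0632)
print('gauge origin in row frame of target (mm)',(G.T@(g-C)*1000).round(1),'F row',(G.T@s['ft_force']).round(1))
E
python3 a.py A 25
```

```text
shift [ 54.3 256.1  16.6] rot [ -3.23 -29.33 -11.47] t 4.1 F [ 0.4 -0.6 -0.7]Traceback (most recent call last):
  File "a.py", line 7, in <module>
    plan(R,p);s=observe();print(s['joint_pos'].round(2),s['gripper_width'].round(3))
                                                        ^^^^^^^^^^^^^^^^^^^^^^^^
AttributeError: 'float' object has no attribute 'round'
```

In the tool's units: 256 mm / 600 = 0.4267, 215 mm / 600 = 0.3583, -29.3 degrees / 90 = -0.3256.

{"op": "jog_arm", "data": {"rows": [[0.0233,0.0917,0,-0.0111,-0.0778,-0.0333,-1],[0.0433,0.1833,0,-0.0222,-0.1667,-0.0667,-1],[0.0633,0.275,0,-0.0333,-0.2444,-0.1,-1],[0.0833,0.3583,0.0083,-0.0333,-0.3222,-0.1222,-1],[0.09,0.4267,0.0167,-0.0356,-0.3256,-0.1278,-1]]}}

```text
time: 4.72
position: [0.4379, 0.2876, 0.356]
tcp_rot: [3.139, 0.511, -2.826]
ft_force: [-0.8, -0.4, -1.5]
gripper_width: 0.25
grasp_force: 29.9
```

{"op": "jog_arm", "data": {"rows": [[0,0,0,0,0,0,-1],[0,0,0,0,0,0,-1],[0,0,0,0,0,0,-1]]}}

```text
time: 5.1
position: [0.4402, 0.2855, 0.3577]
tcp_rot: [3.138, 0.513, -2.829]
ft_force: [0.5, 0.4, -1.0]
gripper_width: 0.251
grasp_force: 29.9
```

```bash
sed -i "s/s\['gripper_width'\].round(3)/round(s['gripper_width'],3)/" a.py; python3 a.py A 15; python3 - <<'E'
from h import *
s=save('scene','s2')['pixels'][:,:,::-1];t=save('top','t2')['pixels'][:,:,::-1]
a=cv2.resize(s[110:235,255:385],None,fx=4,fy=4,interpolation=2);b=cv2.resize(t[120:220,240:330],None,fx=3,fy=5,interpolation=2)
o=np.zeros((500,800,3),np.uint8);o[:,:520]=a;o[:500,520:790]=b[:500]
cv2.imwrite('pics/v2.png',o)
E
```

```text
shift [-0.3  0.6 11.7] rot [ 0.1  -0.63 -0.15] t 5.1 F [ 0.5  0.4 -1. ]
[ 0.49 -0.23  2.09 -0.12  0.78 -1.33] 0.251
gauge origin in row frame of target (mm) [-2.7 -0.2 26.7] F row [-0.   0.2 -1.2]
```

View pics/v2.png

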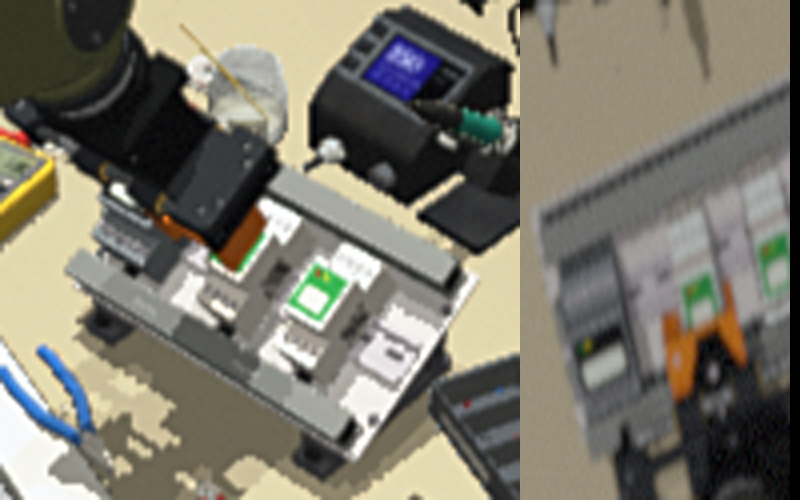

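In the tool's units: 36 mm / 600 = 0.06, 31 mm / 600 = 0.0517, -0.6 degrees / 90 = -0.0067.

{"op": "jog_arm", "data": {"rows": [[0,0.0008,0.0333,0,-0.0067,-0.0011,-1],[0,0.0008,0.0433,0,-0.0067,-0.0011,-1],[0,0.0008,0.0517,0,-0.0067,-0.0011,-1],[0,0.0008,0.06,0,-0.0067,-0.0011,-1],[0,0.0008,0.06,0,-0.0067,-0.0011,-1]]}}

```text
time: 5.82
position: [0.4565, 0.2924, 0.3267]
tcp_rot: [3.139, 0.524, -2.826]
ft_force: [1.2, -0.7, -1.6]
gripper_width: 0.252
grasp_force: 29.9
```

```bash
python3 a.py A -30
```

```text
shift [-0.3 -1.  21. ] rot [ 0.15 -0.    0.02] t 5.83 F [ 1.2 -0.7 -1.6]
[ 0.49 -0.15  2.08 -0.13  0.7  -1.32] 0.252
gauge origin in row frame of target (mm) [-0.3  1.5 -9. ] F row [-0.  -1.1 -1.8]
```

In the tool's units: 20 mm / 600 = 0.0333, 14 mm / 600 = 0.0233.

{"op": "jog_arm", "data": {"rows": [[0,-0.0008,0.0117,0,0,0,-1],[0,-0.0008,0.0233,0,0,0,-1],[0,-0.0008,0.0333,0,0,0,-1],[0,-0.0008,0.0333,0,0,0,-1],[0,-0.0008,0.0333,0,0,0,-1]]}}

```text
time: 6.45
position: [0.4662, 0.2951, 0.3096]
tcp_rot: [3.139, 0.524, -2.826]
ft_force: [0.5, 0.0, -0.5]
gripper_width: 0.252
grasp_force: 29.9
```

```bash
python3 a.py A -30;python3 - <<'E'
from h import *
s=save('scene','s3')['pixels'][:,:,::-1];t=save('top','t3')['pixels'][:,:,::-1]
a=cv2.resize(s[125:225,265:365],None,fx=5,fy=5,interpolation=2);b=cv2.resize(t[150:210,270:330],None,fx=5,fy=5,interpolation=2)
o=np.zeros((500,800,3),np.uint8);o[:,:500]=a;o[:300,500:800]=b
cv2.imwrite('pics/v3.png',o)
E
```

```text
shift [-0.2 -0.5  1.1] rot [0.16 0.02 0.02] t 6.45 F [ 0.5  0.  -0.5]
[ 0.48 -0.11  2.08 -0.13  0.66 -1.32] 0.252
gauge origin in row frame of target (mm) [ -0.1   1.2 -28.9] F row [ 0.2 -0.1 -0.6]
```

View pics/v3.png

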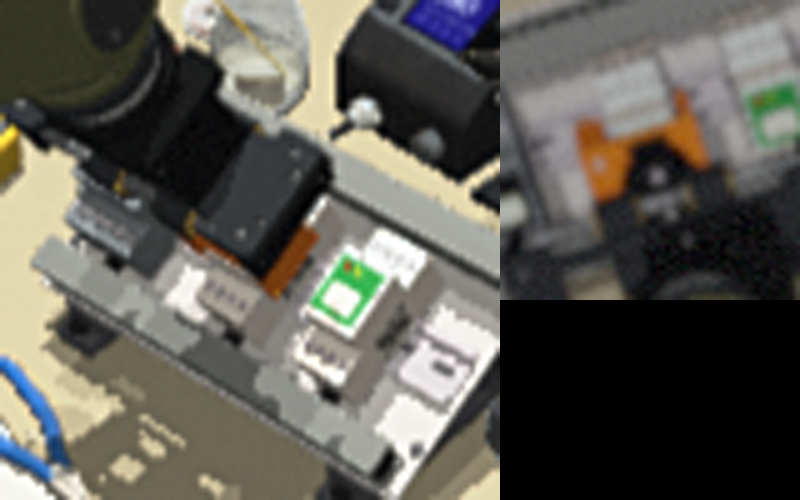

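In the tool's units: 11 mm / 600 = 0.0183, 9 mm / 600 = 0.015.

{"op": "jog_arm", "data": {"rows": [[0,0.0033,0,0,0,0,-1],[0,0.0067,0,0,0,0,-1],[0,0.0117,0,0,0,0,-1],[0,0.015,0,0,0,0,-1],[0,0.0183,0,0,0,0,-1]]}}

```text
time: 7.18
position: [0.4628, 0.3055, 0.3098]
tcp_rot: [3.139, 0.524, -2.826]
ft_force: [-0.6, -3.8, 0.6]
gripper_width: 0.254
grasp_force: 29.9
```

```bash
python3 a.py A -30; python3 - <<'E'
from fit import *
R=rowR(.315);A=np.array([.5641,.3265,.1319]);n=R[:,2]
for p in picks([(222,372),(245,445),(235,410)],7,242,130):
    c,d=ray('top0',*p);X=c+d*((A-c)@n)/(d@n);print((R.T@(X-A)*1000).round(1))
E
```

```text
shift [ -0.1 -11.5   1.3] rot [0.13 0.03 0.02] t 7.17 F [-0.6 -3.8  0.6]
[ 0.5  -0.1   2.07 -0.15  0.66 -1.29] 0.254
gauge origin in row frame of target (mm) [  0.   12.  -28.7] F row [-1.2 -3.4  1.4]
[18.6 72.9 -0. ]
[-15.1  74.2   0. ]
[ 1.  73.2  0. ]
```

In the tool's units: 14 mm / 600 = 0.0233, 12 mm / 600 = 0.02.

{"op": "jog_arm", "data": {"rows": [[0,0.005,0,0,0,0,-1],[0,0.01,0,0,0,0,-1],[0,0.015,0,0,0,0,-1],[0,0.02,0,0,0,0,-1],[0,0.0233,0,0,0,0,-1]]}}

```text
time: 7.8
position: [0.4583, 0.3191, 0.3097]
tcp_rot: [3.139, 0.524, -2.826]
ft_force: [0.4, -3.5, 1.1]
gripper_width: 0.251
grasp_force: 29.9
```

{"op": "jog_arm", "data": {"rows": [[0,0.0012,0,0,0,0,-1],[0,0.0017,0,0,0,0,-1]]}}

```text
time: 8.05
position: [0.458, 0.3199, 0.3097]
tcp_rot: [3.139, 0.524, -2.826]
ft_force: [-0.3, -4.2, 1.1]
gripper_width: 0.253
grasp_force: 29.9
```

```bash
python3 a.py A -30
```

```text
shift [ -0.2 -26.6   1.2] rot [0.16 0.03 0.03] t 8.05 F [-0.3 -4.2  1.1]
[ 0.53 -0.09  2.06 -0.17  0.67 -1.25] 0.253
gauge origin in row frame of target (mm) [ -0.1  27.2 -28.8] F row [-0.8 -3.9  1.8]
```

In the tool's units: 1 mm / 600 = 0.0017.

{"op": "jog_arm", "data": {"rows": [[0,0.0017,0,0,0,0,-1],[0,0.0017,0,0,0,0,-1]]}}

```text
time: 8.3
position: [0.4577, 0.3208, 0.3097]
tcp_rot: [3.139, 0.524, -2.826]
ft_force: [0.4, -3.4, 0.9]
gripper_width: 0.251
grasp_force: 29.9
```

In the tool's units: 1 mm / 600 = 0.0017.

{"op": "jog_arm", "data": {"rows": [[0,0.0017,0,0,0,0,-1],[0,0.0017,0,0,0,0,-1]]}}

```text
time: 8.55
position: [0.4574, 0.3218, 0.3097]
tcp_rot: [3.139, 0.524, -2.826]
ft_force: [1.8, -3.0, 0.2]
gripper_width: 0.252
grasp_force: 29.9
```

In the tool's units: 1 mm / 600 = 0.0017.

{"op": "jog_arm", "data": {"rows": [[0,0.0017,0,0,0,0,-1],[0,0.0017,0,0,0,0,-1]]}}

```text
time: 8.8
position: [0.4571, 0.3227, 0.3097]
tcp_rot: [3.139, 0.524, -2.826]
ft_force: [1.0, -2.5, 1.1]
gripper_width: 0.253
grasp_force: 29.9
```

In the tool's units: 1 mm / 600 = 0.0017.

{"op": "jog_arm", "data": {"rows": [[0,0.0017,0,0,0,0,-1],[0,0.0017,0,0,0,0,-1]]}}

```text
time: 9.05
position: [0.4568, 0.3237, 0.3097]
tcp_rot: [3.139, 0.524, -2.826]
ft_force: [1.8, -3.7, -0.1]
gripper_width: 0.249
grasp_force: 29.9
```

In the tool's units: 1 mm / 600 = 0.0017.

{"op": "jog_arm", "data": {"rows": [[0,0.0017,0,0,0,0,-1],[0,0.0017,0,0,0,0,-1]]}}

```text
time: 9.3
position: [0.4565, 0.3247, 0.3097]
tcp_rot: [3.139, 0.524, -2.826]
ft_force: [1.3, -3.6, 0.7]
gripper_width: 0.254
grasp_force: 29.9
```

In the tool's units: 1 mm / 600 = 0.0017.

{"op": "jog_arm", "data": {"rows": [[0,0.0017,0,0,0,0,-1],[0,0.0017,0,0,0,0,-1]]}}

```text
time: 9.55
position: [0.4563, 0.3253, 0.3097]
tcp_rot: [3.14, 0.524, -2.826]
ft_force: [1.3, -4.8, 0.7]
gripper_width: 0.249
grasp_force: 29.9
```

{"op": "jog_arm", "data": {"rows": [[0,0.0012,0,0,0,0,-1],[0,0.0012,0,0,0,0,-1],[0,0.0012,0,0,0,0,-1]]}}

```text
time: 9.93
position: [0.4562, 0.3256, 0.3097]
tcp_rot: [3.141, 0.524, -2.826]
ft_force: [1.9, -6.3, 1.9]
gripper_width: 0.25
grasp_force: 29.9
```

```bash
python3 a.py A -30
```

```text
shift [ -0.2 -32.6   1.1] rot [0.06 0.   0.04] t 9.93 F [ 1.9 -6.3  1.9]
[ 0.54 -0.09  2.06 -0.18  0.67 -1.23] 0.25
gauge origin in row frame of target (mm) [ -0.2  32.8 -28.8] F row [ 0.8 -6.6  1.7]
```

In the tool's units: 1 mm / 600 = 0.0017.

{"op": "jog_arm", "data": {"rows": [[0,0.0017,0,0,0,0,-1],[0,0.0017,0,0,0,0,-1],[0,0.0017,0,0,0,0,-1]]}}

```text
time: 10.3
position: [0.4562, 0.326, 0.3098]
tcp_rot: [-3.14, 0.523, -2.826]
ft_force: [2.7, -10.6, 2.9]
gripper_width: 0.251
grasp_force: 30.0
```

```bash
python3 a.py A -30
```

```text
shift [ -0.1 -33.    1.3] rot [-0.04 -0.02  0.05] t 10.3 F [  2.7 -10.6   2.9]
[ 0.55 -0.09  2.05 -0.19  0.67 -1.22] 0.251
gauge origin in row frame of target (mm) [ -0.2  32.8 -28.8] F row [  0.8 -10.9   2.9]
```

{"op": "jog_arm", "data": {"rows": [[0,-0.0033,0,0,0,0,-1],[0,-0.0067,0,0,0,0,-1],[0,-0.0067,0,0,0,0,-1]]}}

```text
time: 10.68
position: [0.4565, 0.3236, 0.3091]
tcp_rot: [3.138, 0.523, -2.826]
ft_force: [-0.5, 0.6, -2.0]
gripper_width: 0.255
grasp_force: 29.9
```

```bash
python3 a.py A -30 29.8
```

```text
shift [-0.8 -0.8  0.9] rot [ 0.2  -0.03  0.02] t 10.68 F [-0.5  0.6 -2. ]
[ 0.54 -0.09  2.06 -0.18  0.67 -1.24] 0.255
gauge origin in row frame of target (mm) [ -0.9  31.4 -29.1] F row [-1.3  0.7 -1.6]
```

In the tool's units: -50 mm / 600 = -0.0833, -25 mm / 600 = -0.0417.

{"op": "jog_arm", "data": {"rows": [[0,-0.0017,0,0,0,0,-1],[0,-0.0017,-0.0167,0,0,0,-1],[0,-0.0017,-0.0417,0,0,0,-1],[0,-0.0017,-0.0833,0,0,0,-1],[0,-0.0017,-0.0833,0,0,0,-1]]}}

```text
time: 11.3
position: [0.4333, 0.3148, 0.3563]
tcp_rot: [3.137, 0.53, -2.826]
ft_force: [0.6, 0.5, -0.6]
gripper_width: 0.251
grasp_force: 29.9
```

```bash
python3 a.py B 20; python3 - <<'E'
from h import *
s=save('scene','s4')['pixels'][:,:,::-1];t=save('top','t4')['pixels'][:,:,::-1]
a=cv2.resize(s[125:225,265:365],None,fx=4,fy=4,interpolation=2);b=cv2.resize(t[140:205,252:342],None,fx=4.4,fy=6,interpolation=2)
o=np.zeros((400,800,3),np.uint8);o[:,:400]=a;o[:390,400:796]=b
cv2.imwrite('pics/v4.png',o)
E
```

```text
shift [   1.3 -102.8    5.7] rot [0.25 0.37 0.01] t 11.3 F [ 0.6  0.5 -0.6]
[ 0.55 -0.2   2.07 -0.17  0.76 -1.25] 0.251
gauge origin in row frame of target (mm) [  2.8 103.8  26.2] F row [ 0.3  0.3 -0.9]
```

View pics/v4.png

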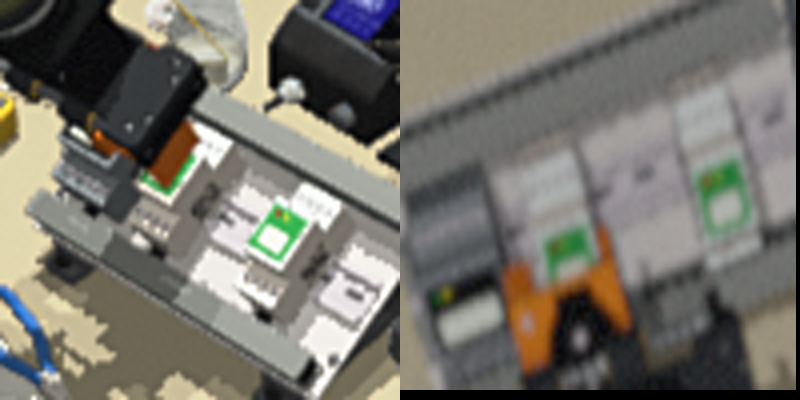

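In the tool's units: -103 mm / 600 = -0.1717, -70 mm / 600 = -0.1167, 0.3 degrees / 90 = 0.0033.

{"op": "jog_arm", "data": {"rows": [[0.0017,-0.0583,0,0.0022,0.0033,0,-1],[0.0017,-0.1167,0,0.0022,0.0033,0,-1],[0.0017,-0.1717,0,0.0022,0.0033,0,-1],[0.0017,-0.1717,0,0.0022,0.0033,0,-1],[0.0017,-0.1717,0,0.0022,0.0033,0,-1]]}}

```text
time: 12.02
position: [0.4647, 0.2165, 0.3515]
tcp_rot: [-3.141, 0.518, -2.827]
ft_force: [0.4, 0.8, -1.4]
gripper_width: 0.253
grasp_force: 29.9
```

```bash
python3 a.py B 0
```

```text
shift [-1.8  0.4 22.3] rot [-0.05 -0.35 -0.  ] t 12.03 F [ 0.4  0.8 -1.4]
[ 0.33 -0.26  2.12 -0.01  0.76 -1.54] 0.253
gauge origin in row frame of target (mm) [-3.1 -0.6 22.3] F row [-0.1  0.7 -1.5]
```

In the tool's units: 31 mm / 600 = 0.0517, -1.5 mm / 600 = -0.0025, -0.3 degrees / 90 = -0.0033.

{"op": "jog_arm", "data": {"rows": [[-0.0025,0.0008,0.025,0,-0.0033,0,-1],[-0.0025,0.0008,0.035,0,-0.0033,0,-1],[-0.0025,0.0008,0.0433,0,-0.0033,0,-1],[-0.0025,0.0008,0.0517,0,-0.0033,0,-1],[-0.0025,0.0008,0.0517,0,-0.0033,0,-1]]}}

```text
time: 12.65
position: [0.4804, 0.222, 0.3255]
tcp_rot: [-3.141, 0.523, -2.826]
ft_force: [-0.4, 0.7, -1.2]
gripper_width: 0.252
grasp_force: 29.9
```

```bash
python3 a.py B -30
```

```text
shift [-0.2 -0.1 21.5] rot [-0.04 -0.03  0.03] t 12.65 F [-0.4  0.7 -1.2]
[ 0.33 -0.19  2.11 -0.02  0.69 -1.54] 0.252
gauge origin in row frame of target (mm) [-0.3 -0.1 -8.5] F row [-0.7  0.8 -0.9]
```

In the tool's units: 20 mm / 600 = 0.0333, 14 mm / 600 = 0.0233.

{"op": "jog_arm", "data": {"rows": [[0,0,0.0117,0,0,0,-1],[0,0,0.0233,0,0,0,-1],[0,0,0.0333,0,0,0,-1],[0,0,0.0333,0,0,0,-1]]}}

```text
time: 13.15
position: [0.4899, 0.225, 0.3078]
tcp_rot: [-3.141, 0.522, -2.826]
ft_force: [0.9, -0.2, -0.9]
gripper_width: 0.258
grasp_force: 29.9
```

```bash
python3 a.py B -30; python3 a.py A -30
```

```text
shift [-0.4  0.1  1.2] rot [-0.05 -0.06  0.02] t 13.15 F [ 0.9 -0.2 -0.9]
[ 0.33 -0.14  2.11 -0.02  0.65 -1.54] 0.258
gauge origin in row frame of target (mm) [ -0.7  -0.3 -28.8] F row [ 0.2 -0.4 -1.2]
shift [-0.4 73.5 -0.9] rot [-0.05 -0.06  0.02] t 13.15 F [ 0.9 -0.2 -0.9]
[ 0.33 -0.14  2.11 -0.02  0.65 -1.54] 0.258
gauge origin in row frame of target (mm) [ -0.6 -73.7 -30.8] F row [ 0.2 -0.4 -1.2]
```

In the tool's units: 19 mm / 600 = 0.0317, 15 mm / 600 = 0.025.

{"op": "jog_arm", "data": {"rows": [[0,0.005,0,0,0,0,-1],[0,0.0117,0,0,0,0,-1],[0,0.0183,0,0,0,0,-1],[0,0.025,0,0,0,0,-1],[0,0.0317,0,0,0,0,-1]]}}

```text
time: 13.78
position: [0.484, 0.2433, 0.3088]
tcp_rot: [-3.14, 0.524, -2.826]
ft_force: [1.0, -4.2, -0.3]
gripper_width: 0.254
grasp_force: 29.9
```

In the tool's units: 20 mm / 600 = 0.0333, 16 mm / 600 = 0.0267.

{"op": "jog_arm", "data": {"rows": [[0,0.0067,0,0,0,0,-1],[0,0.0133,0,0,0,0,-1],[0,0.02,0,0,0,0,-1],[0,0.0267,0,0,0,0,-1],[0,0.0333,0,0,0,0,-1]]}}

```text
time: 14.4
position: [0.4777, 0.2624, 0.3088]
tcp_rot: [-3.141, 0.524, -2.826]
ft_force: [-0.4, -4.4, 1.0]
gripper_width: 0.254
grasp_force: 29.9
```

{"op": "jog_arm", "data": {"rows": [[0,0,0,0,0,0,-1],[0,0,0,0,0,0,-1]]}}

```text
time: 14.65
position: [0.4777, 0.2625, 0.3086]
tcp_rot: [3.141, 0.524, -2.826]
ft_force: [0.4, -0.4, -0.9]
gripper_width: 0.25
grasp_force: 29.9
```

```bash
python3 a.py A -30 -27.2
```

```text
shift [ 0.   6.9 -0.2] rot [0.02 0.03 0.01] t 14.65 F [ 0.4 -0.4 -0.9]
[ 0.41 -0.13  2.09 -0.08  0.66 -1.42] 0.25
gauge origin in row frame of target (mm) [  0.2 -34.  -30.2] F row [-0.2 -0.5 -1. ]
```

In the tool's units: 4.5 mm / 600 = 0.0075, 3.5 mm / 600 = 0.0058.

{"op": "jog_arm", "data": {"rows": [[0,0.0033,0,0,0,0,-1],[0,0.0058,0,0,0,0,-1],[0,0.0075,0,0,0,0,-1],[0,0.0075,0,0,0,0,-1]]}}

```text
time: 15.15
position: [0.4764, 0.2664, 0.3086]
tcp_rot: [-3.14, 0.524, -2.826]
ft_force: [1.8, -2.4, -0.8]
gripper_width: 0.25
grasp_force: 29.9
```

In the tool's units: 0.5 mm / 600 = 0.0008.

{"op": "jog_arm", "data": {"rows": [[0,0.0008,0,0,0,0,-1],[0,0.0008,0,0,0,0,-1]]}}

```text
time: 15.4
position: [0.4763, 0.2669, 0.3086]
tcp_rot: [-3.141, 0.524, -2.826]
ft_force: [1.2, -3.0, -1.1]
gripper_width: 0.248
grasp_force: 29.9
```

In the tool's units: 0.5 mm / 600 = 0.0008.

{"op": "jog_arm", "data": {"rows": [[0,0.0008,0,0,0,0,-1],[0,0.0008,0,0,0,0,-1]]}}

```text
time: 15.65
position: [0.4761, 0.2674, 0.3086]
tcp_rot: [-3.141, 0.524, -2.826]
ft_force: [3.2, -3.6, -2.0]
gripper_width: 0.249
grasp_force: 29.9
```

```bash
python3 a.py A -30 -27.2
```

```text
shift [ 0.1  1.7 -0.2] rot [-0.04  0.02  0.02] t 15.65 F [ 3.2 -3.6 -2. ]
[ 0.42 -0.12  2.09 -0.09  0.66 -1.41] 0.249
gauge origin in row frame of target (mm) [  0.1 -29.1 -30.2] F row [ 0.6 -4.4 -2.7]
```

In the tool's units: 0.5 mm / 600 = 0.0008.

{"op": "jog_arm", "data": {"rows": [[0,0.0008,0,0,0,0,-1],[0,0.0008,0,0,0,0,-1]]}}

```text
time: 15.9
position: [0.476, 0.2679, 0.3086]
tcp_rot: [-3.141, 0.524, -2.826]
ft_force: [2.6, -3.3, -2.2]
gripper_width: 0.249
grasp_force: 29.9
```

In the tool's units: 0.5 mm / 600 = 0.0008.

{"op": "jog_arm", "data": {"rows": [[0,0.0008,0,0,0,0,-1],[0,0.0008,0,0,0,0,-1]]}}

```text
time: 16.15
position: [0.4758, 0.2684, 0.3087]
tcp_rot: [-3.141, 0.524, -2.826]
ft_force: [2.9, -3.5, -2.6]
gripper_width: 0.253
grasp_force: 29.9
```

```bash
python3 a.py A -30 -27.2
```

```text
shift [ 0.1  0.7 -0.1] rot [-0.04  0.02  0.03] t 16.15 F [ 2.9 -3.5 -2.6]
[ 0.43 -0.12  2.09 -0.09  0.66 -1.4 ] 0.253
gauge origin in row frame of target (mm) [  0.2 -28.1 -30.1] F row [ 0.2 -4.2 -3.1]
```

In the tool's units: 0.4 mm / 600 = 0.0007.

{"op": "jog_arm", "data": {"rows": [[0,0.0007,0,0,0,0,-1],[0,0.0007,0,0,0,0,-1]]}}

```text
time: 16.4
position: [0.4757, 0.2687, 0.3086]
tcp_rot: [-3.141, 0.524, -2.826]
ft_force: [2.3, -2.6, -1.8]
gripper_width: 0.251
grasp_force: 29.9
```

```bash
python3 a.py A -30 -27.2
```

```text
shift [ 0.   0.3 -0.2] rot [-0.04  0.01  0.02] t 16.4 F [ 2.3 -2.6 -1.8]
[ 0.43 -0.12  2.09 -0.09  0.66 -1.4 ] 0.251
gauge origin in row frame of target (mm) [  0.1 -27.7 -30.2] F row [ 0.3 -3.2 -2.3]
```

In the tool's units: 0.4 mm / 600 = 0.0007.

{"op": "jog_arm", "data": {"rows": [[0,0.0007,0,0,0,0,-1],[0,0.0007,0,0,0,0,-1]]}}

```text
time: 16.65
position: [0.4755, 0.2691, 0.3086]
tcp_rot: [-3.141, 0.524, -2.826]
ft_force: [3.3, -2.8, -2.9]
gripper_width: 0.25
grasp_force: 29.9
```

```bash
python3 a.py A -30 -27.2
```

```text
shift [ 0.  -0.1 -0.2] rot [-0.04  0.01  0.03] t 16.65 F [ 3.3 -2.8 -2.9]
[ 0.43 -0.12  2.09 -0.09  0.66 -1.4 ] 0.25
gauge origin in row frame of target (mm) [  0.1 -27.3 -30.2] F row [ 0.5 -3.7 -3.6]
```

In the tool's units: 0.4 mm / 600 = 0.0007.

{"op": "jog_arm", "data": {"rows": [[0,0.0007,0,0,0,0,-1],[0,0.0007,0,0,0,0,-1]]}}

```text
time: 16.9
position: [0.4755, 0.2693, 0.3086]
tcp_rot: [-3.14, 0.524, -2.826]
ft_force: [1.8, -3.9, -1.8]
gripper_width: 0.252
grasp_force: 29.9
```

```bash
python3 a.py A -30 -27.2
```

```text
shift [ 0.  -0.3 -0.2] rot [-0.08  0.    0.03] t 16.9 F [ 1.8 -3.9 -1.8]
[ 0.43 -0.12  2.09 -0.09  0.66 -1.4 ] 0.252
gauge origin in row frame of target (mm) [  0.  -27.2 -30.2] F row [-0.5 -4.3 -1.8]
```

In the tool's units: 0.4 mm / 600 = 0.0007.

{"op": "jog_arm", "data": {"rows": [[0,0.0007,0,0,0,0,-1],[0,0.0007,0,0,0,0,-1]]}}

```text
time: 17.15
position: [0.4754, 0.2694, 0.3087]
tcp_rot: [-3.139, 0.524, -2.826]
ft_force: [3.5, -6.4, -1.6]
gripper_width: 0.253
grasp_force: 29.9
```

```bash
python3 a.py A -30 -27.2
```

```text
shift [ 0.1 -0.4 -0.1] rot [-0.11 -0.    0.04] t 17.15 F [ 3.5 -6.4 -1.6]
[ 0.43 -0.12  2.09 -0.1   0.66 -1.4 ] 0.253
gauge origin in row frame of target (mm) [  0.1 -27.2 -30.1] F row [ 0.4 -7.1 -2.1]
```

In the tool's units: -3.5 mm / 600 = -0.0058, -2 mm / 600 = -0.0033.

{"op": "jog_arm", "data": {"rows": [[0,-0.0033,0,0,0,0,-1],[0,-0.0058,0,0,0,0,-1],[0,-0.0058,0,0,0,0,-1]]}}

```text
time: 17.52
position: [0.4763, 0.2667, 0.3089]
tcp_rot: [-3.141, 0.524, -2.826]
ft_force: [-0.5, -0.4, -1.5]
gripper_width: 0.248
grasp_force: 29.9
```

```bash
python3 a.py A -30 -30.2
```

```text
shift [ 0.2 -0.6  0. ] rot [-0.01  0.04  0.02] t 17.52 F [-0.5 -0.4 -1.5]
[ 0.42 -0.13  2.09 -0.09  0.66 -1.41] 0.248
gauge origin in row frame of target (mm) [  0.3 -29.7 -30. ] F row [-1.3 -0.3 -1. ]
```

Free; raise, then carry back to the tray.

In the tool's units: -100 mm / 600 = -0.1667, -55 mm / 600 = -0.0917.

{"op": "jog_arm", "data": {"rows": [[0,-0.0008,-0.0167,0,0,0,-1],[0,-0.0008,-0.0417,0,0,0,-1],[0,-0.0008,-0.0917,0,0,0,-1],[0,-0.0008,-0.1667,0,0,0,-1],[0,-0.0008,-0.1667,0,0,0,-1]]}}

```text
time: 18.15
position: [0.4285, 0.2507, 0.401]
tcp_rot: [3.141, 0.534, -2.826]
ft_force: [-0.6, 0.2, -0.8]
gripper_width: 0.253
grasp_force: 29.9
```

```bash
cat > r.py <<'E'
from plan import *
import sys
R,p=tool(gaugeR(.109),[.521,.038,.004],.0632); plan(R,p+[0,0,float(sys.argv[1])])
E
python3 r.py .12
```

```text
shift [   2.9 -231.    47.9] rot [ 3.18 30.49 11.55] t 18.15 F [-0.6  0.2 -0.8]
```

In the tool's units: -231 mm / 600 = -0.385, -210 mm / 600 = -0.35, 30.5 degrees / 90 = 0.3389.

{"op": "jog_arm", "data": {"rows": [[0,-0.0917,0,0.0056,0.0556,0.0222,-1],[0.0017,-0.1833,0,0.0111,0.1333,0.0556,-1],[0.0033,-0.275,0.025,0.0222,0.2222,0.0889,-1],[0.005,-0.35,0.0583,0.0333,0.3111,0.1222,-1],[0.005,-0.385,0.08,0.0356,0.3389,0.1278,-1]]}}

```text
time: 18.77
position: [0.5216, 0.0354, 0.3507]
tcp_rot: [-3.138, -0.014, -3.036]
ft_force: [0.1, -0.0, -1.1]
gripper_width: 0.253
grasp_force: 29.9
```

{"op": "jog_arm", "data": {"rows": [[0,0,0,0,0,0,-1],[0,0,0,0,0,0,-1],[0,0,0,0,0,0,-1]]}}

```text
time: 19.15
position: [0.5205, 0.0384, 0.3531]
tcp_rot: [-3.138, -0.008, -3.031]
ft_force: [0.7, 0.2, -0.6]
gripper_width: 0.248
grasp_force: 29.9
```

```bash
python3 r.py .01; python3 - <<'E'
from h import *
from fit import *
s=save('scene','s5')['pixels'][:,:,::-1];t=save('top','t5')['pixels'][:,:,::-1]
a=cv2.resize(s[125:225,265:365],None,fx=4,fy=4,interpolation=2);b=cv2.resize(t[130:210,242:342],None,fx=4,fy=4,interpolation=2)
o=np.zeros((400,800,3),np.uint8);o[:,:400]=a;o[:320,400:800]=b
cv2.imwrite('pics/v5.png',o)
gs=green('s5');print(gs)
R=rowR(.315);A=np.array([.5641,.3265,.1319]);n=R[:,2]
for g in gs:
    c,d=ray('s5',*g[:2]);X=c+d*((A-c)@n)/(d@n);print((R.T@(X-A)*1000).round(1))
E
```

```text
shift [ -1.3  -0.  104.8] rot [-0.22 -0.47  0.08] t 19.15 F [ 0.7  0.2 -0.6]
[]
```

View pics/v5.png

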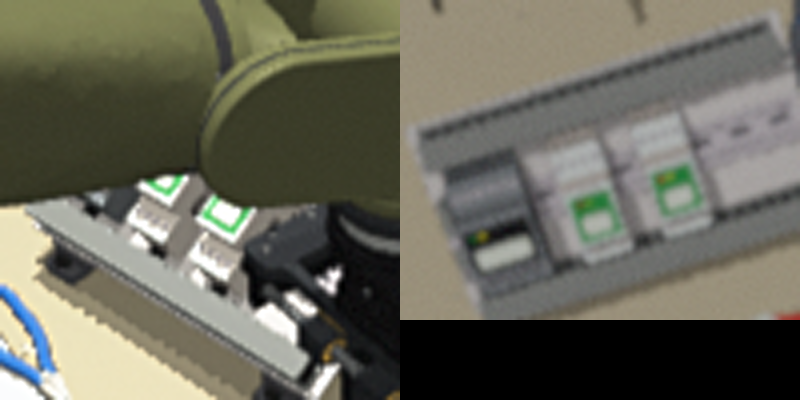

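In the tool's units: 104 mm / 600 = 0.1733, 85 mm / 600 = 0.1417, -0.4 degrees / 90 = -0.0044.

{"op": "jog_arm", "data": {"rows": [[-0.0017,0,0.0667,-0.0022,-0.0044,0,-1],[-0.0017,0,0.1417,-0.0022,-0.0044,0,-1],[-0.0017,0,0.1733,-0.0022,-0.0044,0,-1],[-0.0017,0,0.1733,-0.0022,-0.0044,0,-1],[-0.0017,0,0.1733,-0.0022,-0.0044,0,-1]]}}

```text
time: 19.88
position: [0.5219, 0.0373, 0.2504]
tcp_rot: [-3.141, 0.001, -3.032]
ft_force: [0.6, 0.6, -0.4]
gripper_width: 0.248
grasp_force: 29.9
```

```bash
python3 r.py 0
```

```text
shift [ 0.8  0.8 12.2] rot [-0.05  0.03  0.02] t 19.88 F [ 0.6  0.6 -0.4]
```

In the tool's units: 11 mm / 600 = 0.0183, 9 mm / 600 = 0.015.

{"op": "jog_arm", "data": {"rows": [[0.0008,0.0008,0.0083,0,0,0,-1],[0.0008,0.0008,0.015,0,0,0,-1],[0.0008,0.0008,0.0183,0,0,0,-1],[0.0008,0.0008,0.0183,0,0,0,-1]]}}

```text
time: 20.38
position: [0.5206, 0.0376, 0.2382]
tcp_rot: [-3.141, -0.003, -3.032]
ft_force: [-1.8, 0.1, 5.1]
gripper_width: 0.25
grasp_force: 29.9
```

```bash
python3 r.py 0
```

```text
shift [-0.5  0.4  0. ] rot [-0.02 -0.17  0.01] t 20.38 F [-1.8  0.1  5.1]
```

Touching down (5 N). Release, slowly opening, then retreat.

{"op": "jog_arm", "data": {"rows": [[0,0,0,0,0,0,-0.3],[0,0,0,0,0,0,-0.3],[0,0,0,0,0,0,0.3],[0,0,0,0,0,0,0.5],[0,0,0,0,0,0,0.5]]}}

```text
time: 21.0
position: [0.5203, 0.0376, 0.2373]
tcp_rot: [-3.141, -0.003, -3.032]
ft_force: [-0.2, 0.1, 0.2]
gripper_width: 0.604
grasp_force: 0.0
```

In the tool's units: -110 mm / 600 = -0.1833, -50 mm / 600 = -0.0833.

{"op": "jog_arm", "data": {"rows": [[0,0,0,0,0,0,0.5],[0,0,0,0,0,0,0.5],[0,0,-0.0167,0,0,0,0.5],[0,0,-0.0833,0,0,0,0.5],[0,0,-0.1833,0,0,0,0.5]]}}

```text
time: 21.62
position: [0.5199, 0.0377, 0.3471]
tcp_rot: [3.141, -0.007, -3.032]
ft_force: [1.4, 0.3, 0.3]
gripper_width: 0.751
grasp_force: 0.0
```

{"op": "jog_arm", "data": {"rows": [[0.0833,-0.0333,-0.05,0,0,0,0.5],[0.1667,-0.0667,-0.1,0,0,0,0.5],[0.25,-0.1,-0.1333,0,0,0,0.5],[0.25,-0.1,-0.1333,0,0,0,0.5],[0.25,-0.1,-0.1333,0,0,0,0.5]]}}

```text
time: 22.25
position: [0.3783, -0.0382, 0.4282]
tcp_rot: [-3.141, -0.001, -3.033]
ft_force: [-0.7, -0.1, 0.5]
gripper_width: 0.75
grasp_force: 0.0
```

```bash
python3 - <<'E'
from h import *
s=save('scene','s6')['pixels'][:,:,::-1];t=save('top','t6')['pixels'][:,:,::-1]
a=cv2.resize(s[125:325,255:395],None,fx=2.8,fy=2.8,interpolation=2);b=cv2.resize(t[130:240,242:442],None,fx=2,fy=3,interpolation=2)
o=np.zeros((560,800,3),np.uint8);o[:,:392]=a;o[:330,396:796]=b
cv2.imwrite('pics/v6.png',o);x=observe();print(x['time'],x['position'],x['gripper_width'])
E
```

```text
22.35 [ 0.37886607 -0.03791715  0.42703093] 0.7521204646371847
```

View pics/v6.png

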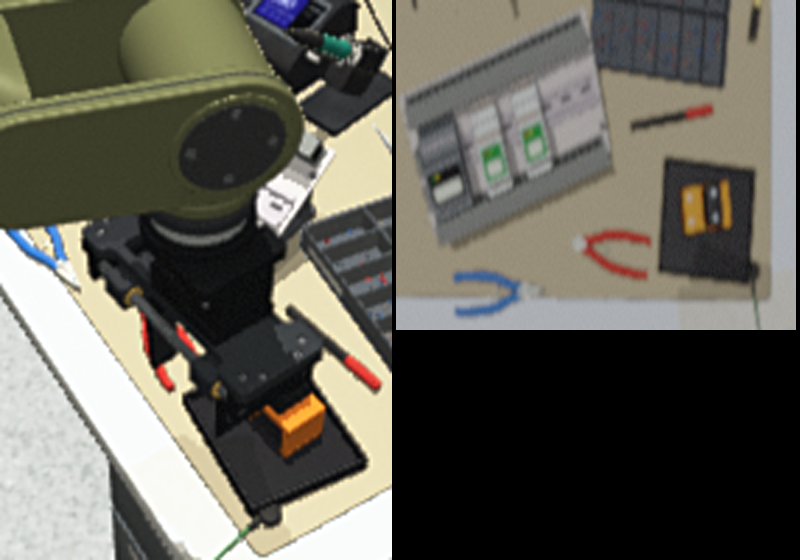

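The gauge is standing in the tray at about (707,205) in the top crop. Both modules are set at (495,163) and (535,142), the other tools are where they were, and the gripper is clear.

```bash
python3 -c "
from workcell import finish_job
print(finish_job())"
```

```text
the job is handed in; nothing more can be done
None
```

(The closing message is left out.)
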